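Feel the gap under a print bed with a taper gauge and hold it

TASK

Take the taper gauge (the narrow steel wedge with the black handle) out of the tool tray, set its blade flat on the bare front ledge of the carriage plate and slide it straight in under the middle of the print bed's front edge until it drags snugly between the two plates, without lifting the bed off its seats. Finish while holding it there: the gauge stays gripped and snug at that depth so I can lock the levelling screws. Leave the bed assembly and everything else lying as it is.

Things in the scene. Friction and masses are not known exactly. Their poses are not given: they have to be found in the camera images.
- gauge: taper gauge, 160 mm long, 130 g, lying flat in the tray. Black handle 60 (x) x 22 (y) x 24 mm (z); bare steel blade with dark marks along +x from the handle's front, 100 long, 14 mm wide, underside flush with the handle's, top sloping evenly from 11 mm thick at the handle to 3 mm at the tip. Origin: middle of the handle's underside. Pinch the handle across y, best 10 to 15 mm ahead of the origin
- gauge_tip (a point): middle of the lower edge of the blade's tip, 130 mm ahead of the gauge's origin along its x
- carriage: fixed bed carriage: aluminium plate 6 mm thick, x from -125 to +105 mm, y +-107 mm, top 42 mm above the bench, on bearings and two rods along y (rod ends to y +-170 mm; nothing sticks out in front). Origin: on the bench under the middle of the bed; x points from the front (robot's side) into the gap, z up. Its front 18 mm (x -125 to -107) is a bare ledge ahead of the bed
- bed: print bed over the carriage plate, square with it, centred above its origin: aluminium 214 x 214 x 5 mm with 3 mm glass on top. Origin: middle of its underside. The gap down to the carriage plate is 5 to 9 mm, not known exactly, so the blade drags with its tip 25 to 75 mm behind the bed's front edge. The bed sits on three ball studs (two near the front corners, one at the rear)
- bed_edge (a point): middle of the bed's lower front edge, 107 mm ahead of the bed's origin; rises if the bed is lifted. Weight and magnets hold the bed down: about 15 N upward here tips it about the rear stud. Friction on both plates is about 0.6, so the push on the gauge is about 1.3 times the squeeze: 5 N of push is a snug drag, about 20 N starts to lift the bed
- tray: fixed dark steel tool tray, 310 (x) x 220 (y) x 35 mm high, open on top, walls and floor 4 mm. Origin: underside middle. The gauge and the scraper lie lengthways in its -x half, 90 mm apart in y, either one on either side, handles toward -x; the other tools lie in its +x end
- scraper: bystander in the tray: print scraper with a wooden handle 75 x 22 x 18 mm and a wide flat blade 45 mm across, 2 mm thick; 135 mm long, blade toward +x; origin under the handle
- screwdriver: bystander in the tray: screwdriver, 165 mm, lying across the tray
- wrench: bystander in the tray: open-ended wrench, 150 mm, lying across the tray's far end
- bearing_block: bystander in the tray: small aluminium block 20 x 18 x 12 mm, between the blades
- motor: bystander on the bench: stepper motor, 42 mm square, 62 mm high with its shaft, origin underneath
- bracket: bystander on the bench: small white printed angle bracket, 40 x 30 x 30 mm, origin underneath
- glue: bystander on the bench: white bottle, 48 mm across, 130 mm high
- mug: bystander on the bench: white mug, 80 mm across, 95 mm high

How it is judged (in metres and radians):
On the way, in this order (a step that is already met when the one before it is completed fails the run):
1. the gauge is gripped and lifted clear of the tray (contact force between gauge and the fingers above 3 N and height (world z) of gauge above 0.045 m), for 0.2 s.
2. the held blade has entered between the two plates, straight and flat, at the middle of the front edge (contact force between gauge and the fingers above 3 N and x of gauge_tip in the frame of carriage above -0.099 m and angle between the x axis of gauge and the x axis of carriage, either way round below 0.14 rad and angle between gauge's own z axis and vertical below 0.14 rad and y of gauge_tip in the frame of carriage between -0.04 and 0.04 m and z of gauge_tip in the frame of carriage above 0.039 m and z of gauge_tip in the frame of bed below -0.001 m), for 0.1 s.
At the end, for the whole second after the job is handed in: gauge gripped (over 3 N) and still, tip over 18 mm behind the bed's front edge, within 40 mm of its middle, straight and flat within 8 degrees, squeezed by bed and carriage plate with over 1 N each, bed's front edge risen under 0.6 mm (contact force between gauge and the fingers above 3 N and x of gauge_tip in the frame of carriage above -0.089 m and angle between the x axis of gauge and the x axis of carriage, either way round below 0.14 rad and angle between gauge's own z axis and vertical below 0.14 rad and y of gauge_tip in the frame of carriage between -0.04 and 0.04 m and z of gauge_tip in the frame of carriage above 0.039 m and z of gauge_tip in the frame of bed below -0.001 m and contact force between gauge and bed above 1 N and contact force between gauge and carriage above 1 N and distance of bed_edge from where it was at the start of the episode below 0.0006 m and linear speed of gauge below 0.01 m/s and height (world z) of gauge above 0.03 m); the arm keeps its last pose, push and grip.
It fails at once if the bed is pried well off its seats (front edge moved over 4 mm) (distance of bed_edge from where it was at the start of the episode above 0.004 m).
It fails at once if another tool in the tray is moved more than 40 mm (distance of any of scraper, screwdriver, wrench, bearing_block from where it was at the start of the episode above 0.04 m).
It fails at once if a bystander on the bench is moved more than 30 mm (distance of any of motor, bracket, glue, mug from where it was at the start of the episode above 0.03 m).
It also fails if it takes over 54 s, if anything falls off the work surface, if the arm or the gripper's body presses on something with over 40 N, if the wrist force passes 120 N, or if a joint passes its speed limit or range.

ROBOT

A 6-joint arm with a two-finger parallel gripper is mounted at the origin on the work surface. World frame = base frame: x ahead of the robot, y to its left, z up, the work surface at z = 0. Lengths are in mm, angles in rad, forces in N, time in s.
With the tool pointing down it reaches from about 350 to 775 mm from the base axis. Payload 7.3 kg.
Tool frame: the origin (TCP) lies midway between the tips of the shut fingers; the grasp point (between the pads) lies 19 mm behind it (bot.hold_point_z is the distance from the TCP to the grasp point, in mm); z points along the fingers, y is the direction in which the jaws open and shut (so a half turn about z gives the same grasp; the last joint's range is limited). The gripper opens to 92 mm and grips with 3 to 60 N. Pads are 19 mm wide; open, the fingers measure 130 mm over their backs; the gripper's body (75 mm by 190 mm) begins 47 mm behind the grasp point.
Start: joints at [-1.483, 0.342, 1.524, -0, 1.275, -0.146], TCP at [121.651, -510.731, 226.741] pointing down, gripper open.
Joint ranges: [-2.53, 2.53], [-0.77, 2.02], [0.04, 2.7], [-1, 4.14], [0.28, 2.66], [-3.11, 3.11]. Speed limits (rad/s): [2.57, 2.57, 3.14, 3.14, 3.14, 3.14].

INTERFACE

Orientations are given as [roll, pitch, yaw] about the fixed x, y, z axes, in that order (R = Rz(yaw) Ry(pitch) Rx(roll)).
In Python, from plant import bot gives the robot as it stands.
- The arm moves only by the tool servo_tool, never from a script. Its argument "series" is a list of rows, each a list of 5 numbers: the opening, from 0 (shut) to 1 (fully open), then the shift along the tool's x, y, z each as a share of 50 mm, from -1 to 1, then the turn about the tool's z as a share of 90 degrees, from -1 to 1. In form: [[gripper, tx, ty, tz, spin], ...]. A call has 1 to 20 rows; each row shifts and turns the commanded pose from where the row before left it, along the tool's axes as they then stand; what a row does not reach is not made up. A row lasts 1/8 s, in which the tool goes at most 62.5 mm and 10.7 degrees, less where a joint would pass 70% of its speed; a pose out of reach is approached as far as the arm can. A call with a number of a shift or a turn outside -1 to 1 is refused whole. A call with a gripper value outside its range is refused whole. The fingers move at their own pace and stop on an object; the grip force is fixed at half the most. Time passes only in rows, so rows that do not move let the fingers close. It gives the time, the measured TCP pose, the force and the opening at its end, in the units of the state.
- bot.get_obs(): the state, without advancing time (a new reading comes with each control period).
- bot.capture(name): name is "side" or "top"; returns the picture (480x640x3 uint8, red, green, blue); there is no depth.
- bot.camera_model(name): a dict with "mtx" (3x3 intrinsics, pixels), "distortion" ([k1, k2, p1, p2, k3] as OpenCV has them; the pictures are not rectified), "world_from_camera" (4x4, takes a point from camera to world coordinates). Camera axes: x right, y up, looking along -z (the intrinsics and any distortion apply to the point x, -y, -z); pixel columns grow to the right and rows downward; lengths in mm; the calibration is good to about 2 mm. A picture is of the moment at which its call begins. camera_model takes no time and is no camera call.
- bot.close_job(): hands the job in, once; it reports no verdict.
Trained networks look in the newest picture that a camera, given by its name, has taken for a name from the list of things; names that differ only in an ending like _2 or _b are one class to them, and where a whole thing is asked for, a point or a joint stands for the part that bears it (a point fixed in the world has none). Each returns a list of dicts, best first, with "p" (0 to 1); they miss things now and then, are a little off and sometimes report something else, mostly with a low value. They report only what shows in the picture. A call takes as long as a camera call.
- bot.outline_of(camera, label): "mask" (480x640 bool, what is visible of it).
- bot.pinpoint(camera, label): "point" ([x, y, z] in mm, in the coordinates of the camera as it stood for that picture, good to about 4 mm: a listed point, or the origin of a listed thing).
The state is a dict: "time": time; "joint_positions": joint angles; "dq": joint speeds; "tau": joint torques, N m; "tool_pos": TCP position; "tcp_rot": TCP orientation; "contact_force": force on the tool from outside, world axes, zero at the start; "moment": the same for the moment, N m; "grip_width": finger opening in mm.
Only numpy, scipy, OpenCV 4.12 (cv2) and the standard library are available. Lean on these libraries where they do the work, as an engineer would, in place of code of your own. Each camera call takes 0.05 s, during which the arm holds its last target.

## Working session

There is one attempt and no reset: what is moved stays moved. The work goes in short steps, Python scripts to look and compute and a tool call to move; the robot and the scene stay as the last step left them, time stands still between calls to the robot, and variables do not carry over. Pictures are saved under pics/ and viewed, and the job is handed in when it is done.

Besides the shell and the picture viewer there is one more tool, called after "Emit:" by a JSON object that holds its "fn" and its "kwargs", one argument or row to a line. servo_tool: Moves the arm, as the interface text tells. Shift numbers are shares of 50 mm and turn numbers shares of 90 degrees, none past 1 either way. Its arguments: {"type":"object","properties":{"series":{"type":"array"}},"required":["series"]}

```bash
mkdir -p pics; ls; cat > h.py <<'E'
import numpy as np, cv2
from plant import bot
def w(cam,p):
    T=np.array(bot.camera_model(cam)["world_from_camera"]); return (T@np.r_[p,1])[:3]
def snap(cam,name):
    im=bot.capture(cam); cv2.imwrite(f"pics/{name}.png",im[:,:,::-1]); return im
def ray(cam,uv):
    m=bot.camera_model(cam); K=np.array(m["mtx"]);d=np.array(m["distortion"],float)
    n=cv2.undistortPoints(np.array(uv,float).reshape(-1,1,2),K,d).reshape(-1,2)
    D=np.c_[n[:,0],-n[:,1],-np.ones(len(n))]
    T=np.array(m["world_from_camera"]); return T[:3,3],D@T[:3,:3].T
def atz(cam,uv,z):
    o,D=ray(cam,uv); return o+D*((z-o[2])/D[:,2])[:,None]
def proj(cam,P):
    m=bot.camera_model(cam);T=np.linalg.inv(np.array(m["world_from_camera"]))
    P=np.atleast_2d(P);c=P@T[:3,:3].T+T[:3,3];c=c*[1,-1,-1]
    return cv2.projectPoints(c,np.zeros(3),np.zeros(3),np.array(m["mtx"]),np.array(m["distortion"],float))[0].reshape(-1,2)
E
python3 - <<'E'
from h import *
np.set_printoptions(precision=1,suppress=True)
for c in("top","side"):
    snap(c,c+"0")
    for l in("gauge","gauge_tip","carriage","bed","bed_edge","tray","scraper"):
        for r in bot.pinpoint(c,l)[:2]: print(c,l,r["p"],w(c,np.array(r["point"])))
    m=bot.camera_model(c); print(np.array(m["world_from_camera"]),m["mtx"])
print(bot.get_obs())
E
```

```text
pics
top gauge 0.94 [454.2 268.    3.3]
top gauge_tip 0.72 [583.2 307.2   7.4]
top bed 0.84 [ 691.3 -153.9   54.3]
top bed_edge 0.64 [ 587.1 -131.9   55.3]
top tray 0.8 [528.3 330.4  -0.4]
top scraper 0.92 [424.2 360.8   4.4]
[[   0.     1.    -0.1  391.3]
 [  -1.     0.    -0.  -101.4]
 [  -0.     0.1    1.  1032.1]
 [   0.     0.     0.     1. ]] [[445.1   0.  322.2]
 [  0.  445.1 237.4]
 [  0.    0.    1. ]]
side gauge 0.92 [451.1 270.4   2.7]
side gauge_tip 0.59 [580.5 307.8   4.5]
side bed 0.67 [523.8 330.1  -0.3]
side bed 0.66 [ 689.7 -161.4   52.3]
side bed_edge 0.91 [ 587.2 -132.8   52.6]
side tray 0.86 [521.8 328.1   3.4]
side scraper 0.76 [423.4 356.3   4.6]
[[ -0.8   0.3  -0.5 -48.6]
 [ -0.6  -0.4   0.6 658.8]
 [ -0.    0.8   0.6 722.2]
 [  0.    0.    0.    1. ]] [[485.4   0.  314. ]
 [  0.  485.4 245.2]
 [  0.    0.    1. ]]
{'time': 0.8, 'joint_positions': array([-1.5,  0.3,  1.5,  0. ,  1.3, -0.1]), 'dq': array([-0., -0., -0.,  0., -0., -0.]), 'tau': array([ -0.2, -36.9, -21.2,   0. ,  -0.1,   0. ]), 'tool_pos': array([ 121.7, -510.9,  227.1]), 'tcp_rot': array([3.1, 0. , 0.2]), 'contact_force': array([-0. ,  1.2,  5.1]), 'moment': array([-0.1, -0. ,  0. ]), 'grip_width': 91.817713041428}
```

View pics/top0.png

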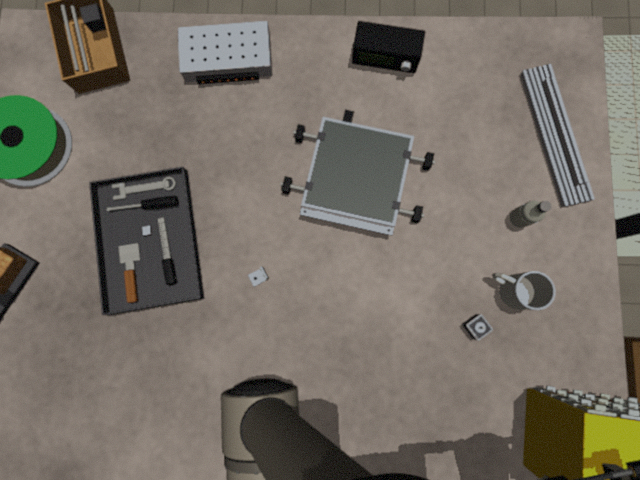

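View pics/side0.png

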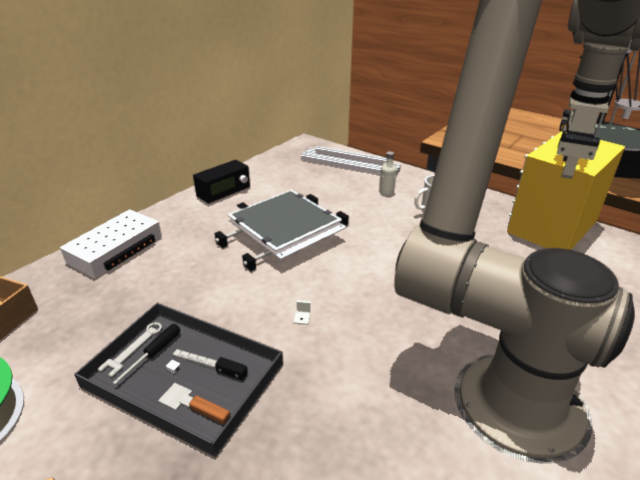

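```bash
python3 - <<'E'
from h import *
np.set_printoptions(precision=2,suppress=True)
print(bot.get_obs()['tcp_rot'])
for l in ("gauge","bed","scraper","tray","glue","mug","motor","bracket"):
  for r in bot.outline_of("top",l)[:1]:
    m=r["mask"].astype(np.uint8); c=max(cv2.findContours(m,0,2)[0],key=cv2.contourArea)
    z={"bed":58,"gauge":12,"tray":35}.get(l,5)
    if l=="bed": print('poly',atz("top",cv2.approxPolyDP(c,6,True).reshape(-1,2),50+8))
    R=cv2.minAreaRect(c); B=cv2.boxPoints(R); P=atz("top",B,z); print(l,r["p"],B.round(1).tolist(),"\n",P[:,:2])
    np.save(f"pics/{l}.npy",r["mask"])
E
```

```text
[3.14 0.   0.23]
gauge 0.67 [[152.5, 220.5], [164.0, 218.1999969482422], [176.8000030517578, 282.20001220703125], [165.3000030517578, 284.5]] 
 [[571.27 321.2 ]
 [577.39 294.64]
 [429.07 253.45]
 [423.19 279.48]]
poly [[ 811.4   -72.29   58.  ]
 [ 608.56  -32.87   58.  ]
 [ 565.54 -236.     58.  ]
 [ 769.47 -275.8    58.  ]
 [ 798.24 -143.69   58.  ]
 [ 831.7  -129.32   58.  ]
 [ 804.92 -113.79   58.  ]]
bed 0.66 [[300.3999938964844, 205.10000610351562], [324.6000061035156, 104.4000015258789], [418.20001220703125, 126.9000015258789], [394.1000061035156, 227.60000610351562]] 
 [[ 605.83  -27.15]
 [ 844.39  -75.08]
 [ 793.8  -289.92]
 [ 559.67 -236.13]]
scraper 0.89 [[120.0, 302.0], [120.0, 243.0], [139.0, 243.0], [139.0, 302.0]] 
 [[381.23 382.64]
 [517.33 395.6 ]
 [518.39 351.25]
 [382.25 339.16]]
tray 0.8 [[82.30000305175781, 180.39999389648438], [186.39999389648438, 165.5], [205.60000610351562, 300.20001220703125], [101.5999984741211, 315.1000061035156]] 
 [[657.55 481.42]
 [698.89 243.29]
 [390.04 178.33]
 [352.07 406.41]]
glue 0.78 [[506.70001220703125, 210.6999969482422], [545.5, 195.1999969482422], [553.5, 215.1999969482422], [514.7000122070312, 230.6999969482422]] 
 [[ 614.6  -503.42]
 [ 653.28 -593.09]
 [ 606.27 -609.08]
 [ 567.92 -520.03]]
mug 0.97 [[491.79998779296875, 273.1000061035156], [553.7999877929688, 269.6000061035156], [556.0, 307.8999938964844], [494.0, 311.5]] 
 [[ 468.74 -465.36]
 [ 480.55 -603.72]
 [ 394.75 -604.15]
 [ 382.68 -467.58]]
motor 0.61 [[460.3999938964844, 324.8999938964844], [478.8999938964844, 309.3999938964844], [495.29998779296875, 329.20001220703125], [476.8999938964844, 344.6000061035156]] 
 [[ 350.76 -392.17]
 [ 386.13 -434.08]
 [ 343.61 -469.2 ]
 [ 308.68 -427.51]]
bracket 0.51 [[247.3000030517578, 274.79998779296875], [262.79998779296875, 266.0], [269.5, 277.6000061035156], [254.0, 286.3999938964844]] 
 [[450.35  94.03]
 [471.71  59.11]
 [445.26  42.49]
 [424.06  77.31]]
```

The top view shows the tray at upper left. The gauge (px 160,222 to 170,283) lies on its -y side and the scraper at px 130,270. The bed is at px 357,172, with its front edge facing down in the image. Next I'll refine both poses by fitting silhouettes.

```bash
cat >> h.py <<'E'
from scipy.optimize import minimize
def sil(cam,parts):
    S=np.zeros((480*4,640*4),np.uint8)
    for P in parts:
        h=cv2.convexHull((proj(cam,P)*4+1.5).astype(np.float32)).round().astype(np.int32)
        cv2.fillPoly(S,[h],1)
    return cv2.resize(S.astype(np.float32),(640,480),interpolation=cv2.INTER_AREA)
def gaugeparts(x,y,z,a):
    H=[(i,j,k) for i in(-30,30) for j in(-11,11) for k in(0,24)]
    B=[(i,j,k) for i,t in((30,11),(130,3)) for j in(-7,7) for k in(0,t)]
    return [tf(H,x,y,z,a),tf(B,x,y,z,a)]
def bedparts(x,y,z,a):
    return [tf([(i,j,k) for i in(-107,107) for j in(-107,107) for k in(0,8)],x,y,z,a)]
def tf(P,x,y,z,a):
    c,s=np.cos(a),np.sin(a); return np.array(P,float)@np.array([[c,s,0],[-s,c,0],[0,0,1]])+[x,y,z]
def fit(parts,masks,x0,z):
    def f(p): return sum(np.abs(sil(c,parts(p[0],p[1],z,p[2]/100))-m).sum()/m.sum() for c,m in masks.items())
    sx=np.array([x0+d for d in np.vstack([np.zeros(3),np.diag([6,6,6.])])])
    r=minimize(f,x0,method="Nelder-Mead",options=dict(initial_simplex=sx,xatol=.05,fatol=1e-4)); return r.x,r.fun
E
python3 - <<'E'
from h import *
np.set_printoptions(precision=2,suppress=True)
for l,parts,x0,z in(("gauge",gaugeparts,[453,269,28],4),("bed",bedparts,[690,-155,-20],49)):
    M={}
    for c in("top","side"):
        r=bot.outline_of(c,l)
        if c=="side":
            r=[q for q in r if l!="bed" or q["mask"][:,:200].sum()==0]
        print(l,c,[(q["p"],int(q["mask"].sum()),q["mask"].nonzero()[1].mean(),q["mask"].nonzero()[0].mean()) for q in r])
        if r: M[c]=r[0]["mask"].astype(float)
    for s in [M]+[{c:M[c]} for c in M]: print(list(s),fit(parts,s,np.array(x0,float),z))
E
```

```text
gauge top [(0.67, 553, np.float64(166.26943942133815), np.float64(255.41591320072334))]
gauge side [(0.74, 854, np.float64(216.67096018735364), np.float64(364.39578454332553))]
['top', 'side'] (array([454.84, 271.34,  27.  ]), np.float64(0.42526420715619717))
['top'] (array([455.36, 272.02,  28.13]), np.float64(0.21112115732368897))
['side'] (array([454.21, 270.49,  25.29]), np.float64(0.12807377049180327))
bed top [(0.66, 8760, np.float64(357.7003424657534), np.float64(170.59623287671232))]
bed side [(0.69, 3571, np.float64(283.3217586110333), np.float64(219.23242789134696))]
['top', 'side'] (array([ 690.54, -154.07,  -21.45]), np.float64(0.12134064249810433))
['top'] (array([ 690.27, -154.11,  -20.05]), np.float64(0.036543949771689496))
['side'] (array([ 693.12, -157.39,  -21.74]), np.float64(0.07286124334920191))
```

```bash
cat >> h.py <<'E'
def plan(*targets,step=40):
    o=bot.get_obs(); p=np.array(o["tool_pos"]); a=o["tcp_rot"][2]
    print("now",o["time"].__round__(2),p.round(1),np.round(o["tcp_rot"],4),"F",np.round(o["contact_force"],1),"w",round(o["grip_width"],1))
    for t in targets:
        q=np.array(t[:3]);b=t[3] if len(t)>3 else a
        d=q-p; n=max(1,int(np.ceil(np.linalg.norm(d)/step)),int(np.ceil(abs(b-a)/.15)))
        # spin first applied evenly, shift in world resolved in mid yaw
        print(f"to {t}: rows {n}; if no turn each:",np.round(np.array([d[0]*np.cos(b)+d[1]*np.sin(b),d[0]*np.sin(b)-d[1]*np.cos(b),-d[2]])/50/n,3),"total spin",round(-(b-a)/(np.pi/2),4))
        p=q;a=b
E
python3 -c "
from h import *
plan((400,-150,226,.275),(466,274.2,120,.275))"
```

```text
now 1.4 [ 121.7 -510.9  227.1] [3.1407e+00 1.0000e-04 2.3380e-01] F [-0.   1.2  5.8] w 91.7
to (400, -150, 226, 0.275): rows 12; if no turn each: [ 0.61  -0.453  0.002] total spin -0.0262
to (466, 274.2, 120, 0.275): rows 12; if no turn each: [ 0.298 -0.651  0.177] total spin -0.0
```

Emit:
{"fn": "servo_tool", "kwargs": {
  "series": [
    [0.5,0,0,0,-0.026],
    [0.5,0.61,-0.453,0,0],
    [0.5,0.61,-0.453,0,0],
    [0.5,0.61,-0.453,0,0],
    [0.5,0.61,-0.453,0,0],
    [0.5,0.61,-0.453,0,0],
    [0.5,0.61,-0.453,0,0],
    [0.5,0.61,-0.453,0,0],
    [0.5,0.61,-0.453,0,0],
    [0.5,0.61,-0.453,0,0],
    [0.5,0.61,-0.453,0,0],
    [0.5,0.61,-0.453,0,0],
    [0.5,0.61,-0.453,0,0]
  ]
}}

```text
time: 3.02
tool_pos: [400.0, -148.3, 225.2]
tcp_rot: [-3.139, 0.003, 0.275]
contact_force: [1.1, -2.1, -6.1]
grip_width: 46.0
```

Emit:
{"fn": "servo_tool", "kwargs": {
  "series": [
    [0.5,0.3,-0.65,0.1,0],
    [0.5,0.3,-0.65,0.1,0],
    [0.5,0.3,-0.65,0.1,0],
    [0.5,0.3,-0.65,0.1,0],
    [0.5,0.3,-0.65,0.1,0],
    [0.5,0.3,-0.65,0.1,0],
    [0.5,0.3,-0.65,0.2,0],
    [0.5,0.3,-0.65,0.2,0],
    [0.5,0.3,-0.65,0.2,0],
    [0.5,0.3,-0.65,0.2,0],
    [0.5,0.3,-0.65,0.2,0],
    [0.5,0.3,-0.65,0.2,0],
    [0.5,0,0,0,0],
    [0.5,0,0,0,0]
  ]
}}

```text
time: 4.78
tool_pos: [466.9, 273.5, 135.7]
tcp_rot: [3.141, 0.003, 0.275]
contact_force: [0.3, -0.2, -6.1]
grip_width: 45.9
```

```bash
python3 -c "
from h import *
plan((466,274.2,60,.275),(466,274.2,7,.275))
snap('top','t1');snap('side','s1')"
```

```text
now 4.78 [466.9 273.5 135.7] [3.1408e+00 2.8000e-03 2.7490e-01] F [ 0.3 -0.2 -6.1] w 45.9
to (466, 274.2, 60, 0.275): rows 2; if no turn each: [-0.007 -0.009  0.757] total spin -0.0
to (466, 274.2, 7, 0.275): rows 2; if no turn each: [0.   0.   0.53] total spin -0.0
```

View side.

```bash
python3 -c "
import cv2,numpy as np
a=cv2.imread('pics/s1.png')[270:450,80:300];b=cv2.imread('pics/t1.png')[160:320,80:260]
cv2.imwrite('pics/c1.png',np.hstack([cv2.resize(a,(400,480)),cv2.resize(b,(400,480))]))"
```

```text
(no output)
```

View pics/c1.png

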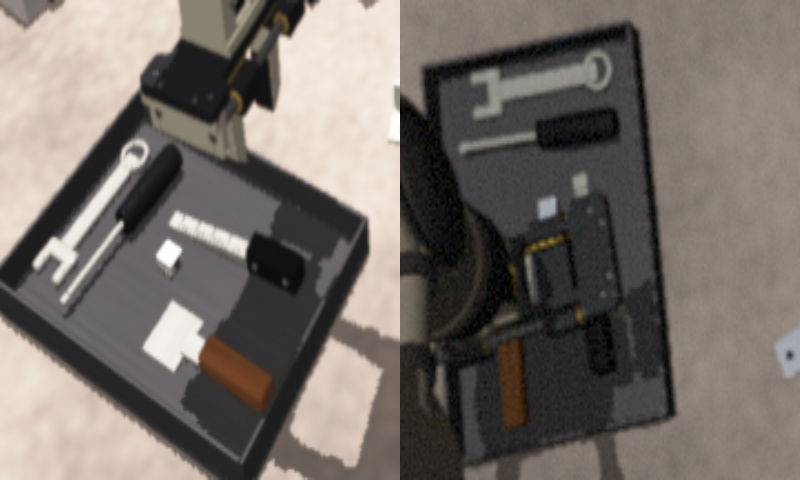

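Left (side view): the gripper is above the tray and the gauge is undisturbed. Right (top view): the fingers straddle the handle line. I'm descending.

Emit:
{"fn": "servo_tool", "kwargs": {
  "series": [
    [0.5,-0.01,-0.01,0.6,0],
    [0.5,0,0,0.6,0],
    [0.5,0,0,0.5,0],
    [0.5,0,0,0.4,0],
    [0.5,0,0,0.2,0],
    [0.5,0,0,0.2,0],
    [0.5,0,0,0,0],
    [0.5,0,0,0,0]
  ]
}}

```text
time: 5.88
tool_pos: [467.5, 274.8, 12.3]
tcp_rot: [-3.142, -0.001, 0.275]
contact_force: [-0.3, -1.2, -5.4]
grip_width: 45.9
```

```bash
python3 -c "
from h import *
plan((466,274.2,7.5,.275))
snap('side','s2')"
python3 -c "
import cv2
cv2.imwrite('pics/c2.png',cv2.resize(cv2.imread('pics/s2.png')[270:450,80:300],None,fx=3,fy=3))"
```

```text
now 5.88 [467.5 274.8  12.3] [-3.1416e+00 -1.0000e-03  2.7460e-01] F [-0.3 -1.2 -5.4] w 45.9
to (466, 274.2, 7.5, 0.275): rows 1; if no turn each: [-0.032  0.003  0.095] total spin -0.0002
```

View pics/c2.png

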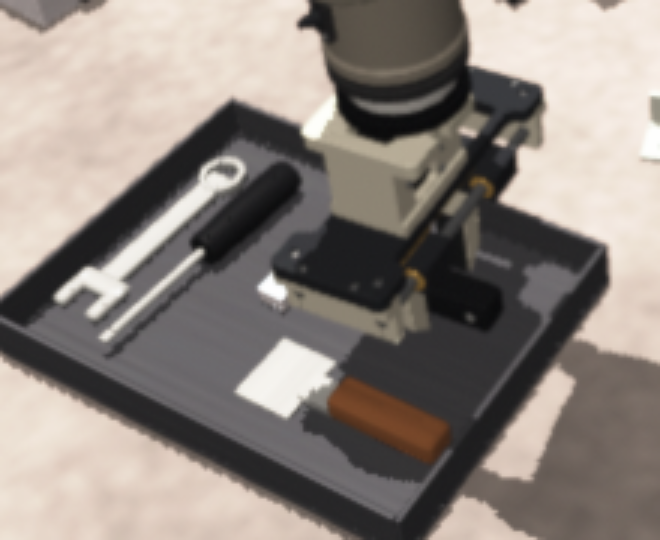

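The fingers straddle the front of the handle and the scraper is clear. I'll go a little lower and close.

Emit:
{"fn": "servo_tool", "kwargs": {
  "series": [
    [0.5,-0.02,0,0.09,0],
    [0.5,0,0,0,0],
    [0,0,0,0,0],
    [0,0,0,0,0],
    [0,0,0,0,0],
    [0,0,0,0,0],
    [0,0,0,0,0],
    [0,0,0,0,0]
  ]
}}

```text
time: 6.92
tool_pos: [466.2, 274.4, 7.2]
tcp_rot: [3.142, -0.0, 0.275]
contact_force: [-0.4, -0.7, -4.4]
grip_width: 22.3
```

Emit:
{"fn": "servo_tool", "kwargs": {
  "series": [
    [0,0,0,-0.2,0],
    [0,0,0,-0.4,0],
    [0,0,0,-0.6,0],
    [0,0,0,-0.6,0],
    [0,0,0,-0.6,0],
    [0,0,0,-0.6,0],
    [0,0,0,0,0],
    [0,0,0,0,0],
    [0,0,0,0,0]
  ]
}}

```text
time: 8.05
tool_pos: [465.3, 274.1, 155.7]
tcp_rot: [3.141, 0.003, 0.275]
contact_force: [0.4, -1.2, -6.7]
grip_width: 21.6
```

```bash
python3 - <<'E'
from h import *
np.set_printoptions(precision=2,suppress=True)
o=bot.get_obs(); print(o["tool_pos"],o["tcp_rot"],o["contact_force"],o["grip_width"])
for c in("top","side"):
    snap(c,c+"3")
    for l in("gauge","gauge_tip"):
        for r in bot.pinpoint(c,l)[:1]: print(c,l,r["p"],w(c,np.array(r["point"])))
t=o["tool_pos"];a=o["tcp_rot"][2]
M={}
r=bot.outline_of("side","gauge");print([(q["p"],int(q["mask"].sum())) for q in r])
im=cv2.imread("pics/side3.png")
for P in gaugeparts(t[0]-12*np.cos(a),t[1]-12*np.sin(a),t[2]-3.2,a):
    cv2.polylines(im,[cv2.convexHull(proj("side",P).astype(np.float32)).round().astype(int)],1,(0,0,255),1)
cv2.imwrite("pics/c3.png",cv2.resize(im[200:420,80:340],None,fx=2.6,fy=2.6,interpolation=0))
E
```

```text
[465.33 274.06 155.66] [3.14 0.   0.27] [ 0.42 -1.21 -6.73] 21.640191534306403
top gauge 0.78 [451.56 273.66 154.21]
top gauge_tip 0.74 [526.71 326.72  -0.21]
side gauge 0.67 [456.77 271.01 152.91]
[(0.83, 353)]
```

View pics/c3.png

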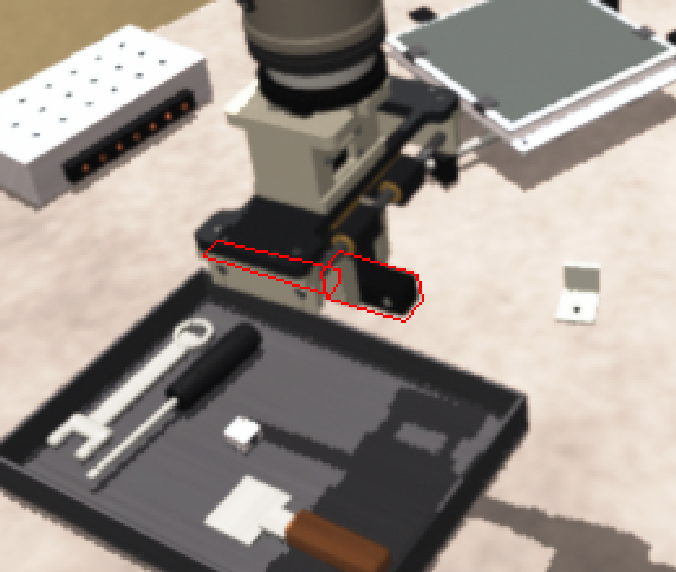

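The gauge is held level: the predicted outline matches the handle at about px (225,310) in the full image. Next I turn it to the bed's yaw and carry it over high.

```bash
python3 -c "
from h import *
plan((465.3,274.1,155.7,-.205),(432,-100.8,120,-.205),(461.6,-106.9,60,-.205))"
```

```text
now 8.4 [466.1 274.4 156.9] [3.1414e+00 5.0000e-04 2.7460e-01] F [ 0.8 -1.4 -6.1] w 22.0
to (465.3, 274.1, 155.7, -0.205): rows 4; if no turn each: [-0.004  0.002  0.006] total spin 0.3053
to (432, -100.8, 120, -0.205): rows 10; if no turn each: [0.087 0.748 0.071] total spin -0.0
to (461.6, -106.9, 60, -0.205): rows 2; if no turn each: [ 0.302 -0.001  0.6  ] total spin -0.0
```

Emit:
{"fn": "servo_tool", "kwargs": {
  "series": [
    [0,0,0,0,0.075],
    [0,0,0,0,0.075],
    [0,0,0,0,0.08],
    [0,0,0,0,0.075],
    [0,0.09,0.5,0,0],
    [0,0.09,0.75,0,0],
    [0,0.09,0.75,0,0],
    [0,0.09,0.75,0.05,0],
    [0,0.09,0.75,0.05,0],
    [0,0.09,0.75,0.1,0],
    [0,0.09,0.75,0.1,0],
    [0,0.09,0.75,0.1,0],
    [0,0.09,0.75,0.1,0],
    [0,0.05,0.6,0.1,0],
    [0,0.03,0.4,0.1,0],
    [0,0,0,0,0],
    [0,0,0,0,0],
    [0,0,0,0,0]
  ]
}}

```text
time: 10.65
tool_pos: [433.7, -101.1, 122.4]
tcp_rot: [3.142, -0.0, -0.203]
contact_force: [1.3, -1.7, -7.0]
grip_width: 21.9
```

```bash
python3 - <<'E'
from h import *
np.set_printoptions(precision=2,suppress=True)
plan((461.6,-106.9,55,-.205))
o=bot.get_obs()
t=o["tool_pos"];a=o["tcp_rot"][2]
pan=[]
for c in("top","side"):
    snap(c,c+"4")
    for l in("gauge","gauge_tip","bed_edge"):
        for r in bot.pinpoint(c,l)[:1]: print(c,l,r["p"],w(c,np.array(r["point"])))
    im=cv2.imread(f"pics/{c}4.png")
    for P in gaugeparts(t[0]-12*np.cos(a),t[1]-12*np.sin(a),t[2]-3.2,a)+bedparts(690.5,-154.5,48,-.205):
        cv2.polylines(im,[cv2.convexHull(proj(c,P).astype(np.float32)).round().astype(int)],1,(0,0,255),1)
    x,y=proj(c,t)[0].astype(int); x,y=max(x,110),max(y,110)
    pan.append(cv2.resize(im[y-110:y+110,x-110:x+110],(400,400),interpolation=0))
cv2.imwrite("pics/c4.png",np.hstack(pan))
print("tip pred",t+118*np.array([np.cos(a),np.sin(a),0]))
E
```

```text
now 10.65 [ 433.7 -101.1  122.4] [ 3.14 -0.   -0.2 ] F [ 1.3 -1.7 -7. ] w 21.9
to (461.6, -106.9, 55, -0.205): rows 2; if no turn each: [ 0.28 -0.    0.67] total spin 0.001
top gauge_tip 0.6 [ 600.14 -532.57   -1.66]
top bed_edge 0.85 [ 585.91 -129.65   53.99]
side gauge 0.51 [420.62 -99.1  117.45]
side gauge_tip 0.32 [ 691.41 -158.26   53.87]
side bed_edge 0.94 [ 585.05 -133.31   51.89]
tip pred [ 549.31 -124.95  122.4 ]
```

View pics/c4.png

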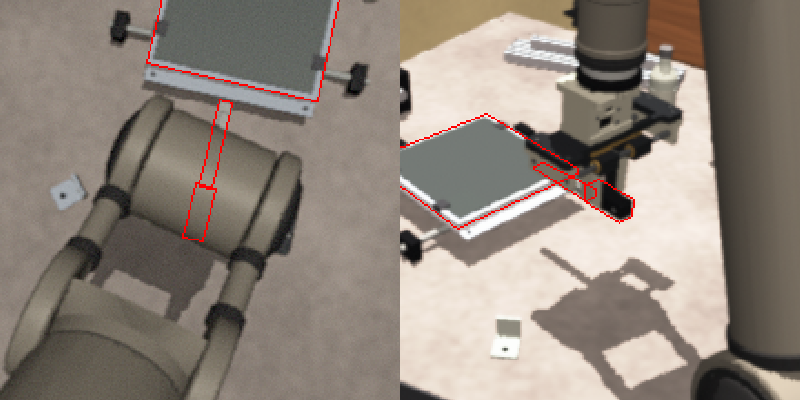

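Left (top view): the blade line points at the middle of the front edge, though the arm hides most of it. Right (side view): the handle and bed outlines match. I'm lowering toward the ledge.

Emit:
{"fn": "servo_tool", "kwargs": {
  "series": [
    [0,0.2,0,0.4,0.001],
    [0,0.3,0,0.6,0],
    [0,0.06,0,0.3,0],
    [0,0,0,0.12,0],
    [0,0,0,0,0],
    [0,0,0,0,0],
    [0,0,0,0,0]
  ]
}}

```text
time: 11.92
tool_pos: [461.2, -107.7, 51.9]
tcp_rot: [3.141, -0.001, -0.206]
contact_force: [-0.5, -0.8, -6.9]
grip_width: 21.9
```

```bash
python3 - <<'E'
from h import *
np.set_printoptions(precision=2,suppress=True)
plan((461.6,-106.9,46,-.205))
o=bot.get_obs()
t=o["tool_pos"];a=o["tcp_rot"][2]
pan=[]
for c in("top","side"):
    im=snap(c,c+"5")[:,:,::-1].copy()
    x,y=proj(c,t+100*np.array([np.cos(a),np.sin(a),0]))[0].astype(int)
    pan.append(cv2.resize(im[y-60:y+60,x-60:x+60],(400,400),interpolation=0))
cv2.imwrite("pics/c5.png",np.hstack(pan))
print("tip pred",t+118*np.array([np.cos(a),np.sin(a),0]))
E
```

```text
now 11.93 [ 461.2 -107.7   51.9] [ 3.14 -0.   -0.21] F [-0.5 -0.8 -6.9] w 21.9
to (461.6, -106.9, 46, -0.205): rows 1; if no turn each: [ 0.   -0.02  0.12] total spin -0.0007
tip pred [ 576.75 -131.8    51.92]
```

View pics/c5.png

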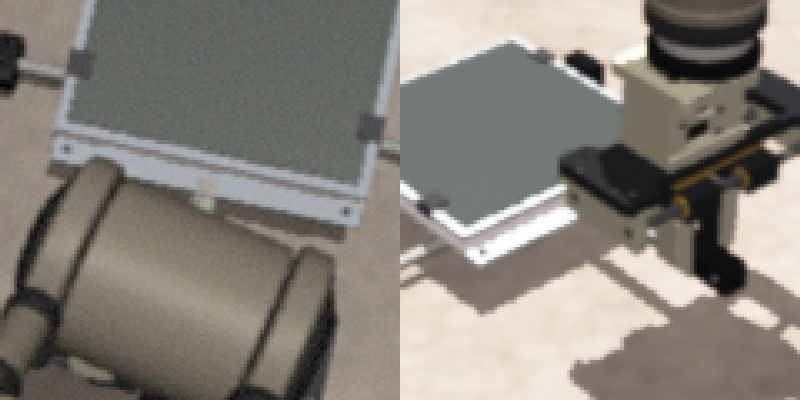

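In the top view the tip (crop 205,180) is over the middle of the ledge, about 10 mm ahead of the bed edge. I'm lowering gently until it touches.

Emit:
{"fn": "servo_tool", "kwargs": {
  "series": [
    [0,0,-0.01,0.06,0],
    [0,0,0,0.04,0],
    [0,0,0,0,0],
    [0,0,0,0,0]
  ]
}}

```text
time: 12.52
tool_pos: [461.1, -107.0, 46.2]
tcp_rot: [3.142, 0.0, -0.206]
contact_force: [-0.2, -1.0, -7.1]
grip_width: 22.1
```

Emit:
{"fn": "servo_tool", "kwargs": {
  "series": [
    [0,0,0,0.02,0],
    [0,0,0,0,0],
    [0,0,0,0,0]
  ]
}}

```text
time: 12.9
tool_pos: [461.2, -107.1, 45.3]
tcp_rot: [3.141, -0.0, -0.206]
contact_force: [-0.1, -0.8, -7.3]
grip_width: 21.5
```

Emit:
{"fn": "servo_tool", "kwargs": {
  "series": [
    [0,0,0,0.016,0],
    [0,0,0,0,0],
    [0,0,0,0,0]
  ]
}}

```text
time: 13.28
tool_pos: [461.1, -107.1, 44.5]
tcp_rot: [3.141, -0.0, -0.206]
contact_force: [-1.5, -0.0, -4.0]
grip_width: 21.9
```

Light contact with the ledge (about +3 N). I'll ease off slightly and slide in.

Emit:
{"fn": "servo_tool", "kwargs": {
  "series": [
    [0,0,0,-0.008,0],
    [0,0.08,0,0,0],
    [0,0.08,0,0,0],
    [0,0.08,0,0,0],
    [0,0,0,0,0],
    [0,0,0,0,0]
  ]
}}

```text
time: 14.02
tool_pos: [473.2, -109.6, 44.9]
tcp_rot: [3.141, -0.001, -0.206]
contact_force: [1.0, -1.3, -5.7]
grip_width: 21.9
```

Emit:
{"fn": "servo_tool", "kwargs": {
  "series": [
    [0,0.08,0,0,0],
    [0,0.08,0,0,0],
    [0,0,0,0,0],
    [0,0,0,0,0]
  ]
}}

```text
time: 14.52
tool_pos: [481.1, -111.3, 44.8]
tcp_rot: [3.141, -0.001, -0.206]
contact_force: [1.7, -0.3, -5.5]
grip_width: 21.9
```

```bash
python3 - <<'E'
from h import *
plan((461.6,-106.9,46,-.205))
o=bot.get_obs()
t=o["tool_pos"];a=o["tcp_rot"][2]
pan=[]
for c in("top","side"):
    im=snap(c,c+"6")[:,:,::-1].copy()
    for l in("gauge","bed_edge"):
        for r in bot.pinpoint(c,l)[:1]: print(c,l,r["p"],w(c,np.array(r["point"])).round(1))
    x,y=proj(c,t+60*np.array([np.cos(a),np.sin(a),0]))[0].astype(int)
    pan.append(cv2.resize(im[y-60:y+60,x-60:x+60],(400,400),interpolation=0))
cv2.imwrite("pics/c6.png",np.hstack(pan))
E
```

```text
now 14.53 [ 481.1 -111.3   44.8] [ 3.1414e+00 -9.0000e-04 -2.0600e-01] F [ 1.7 -0.3 -5.5] w 21.9
to (461.6, -106.9, 46, -0.205): rows 1; if no turn each: [-0.399 -0.006 -0.023] total spin -0.0007
top gauge 0.55 [ 467.1 -110.2   42.8]
top bed_edge 0.67 [ 586.6 -132.4   55.6]
side gauge 0.49 [ 468.9 -107.7   40.3]
side bed_edge 0.34 [421.2 355.9   2.3]
```

View pics/c6.png

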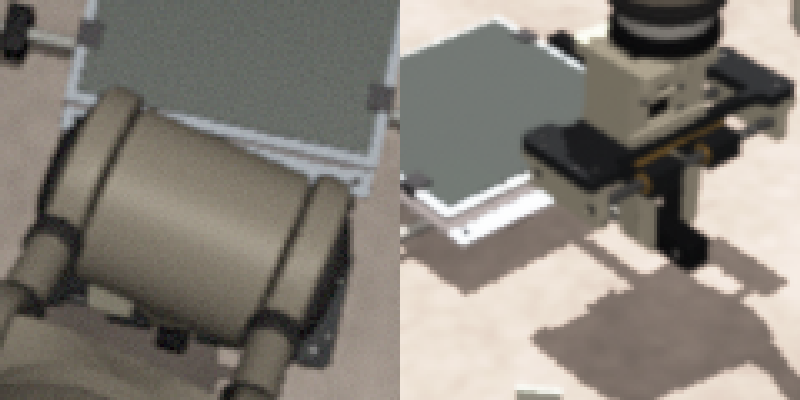

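The blade is about 11 mm in with no resistance and the bed is undisturbed. I'll continue in small steps and watch the push.

Emit:
{"fn": "servo_tool", "kwargs": {
  "series": [
    [0,0.06,0,0,0],
    [0,0.06,0,0,0],
    [0,0.04,0,0,0],
    [0,0,0,0,0],
    [0,0,0,0,0]
  ]
}}

```text
time: 15.45
tool_pos: [488.8, -112.8, 44.8]
tcp_rot: [3.141, -0.001, -0.206]
contact_force: [0.5, -1.3, -4.6]
grip_width: 21.9
```

Emit:
{"fn": "servo_tool", "kwargs": {
  "series": [
    [0,0.04,0,0,0],
    [0,0,0,0,0],
    [0,0.04,0,0,0],
    [0,0,0,0,0],
    [0,0,0,0,0]
  ]
}}

```text
time: 16.08
tool_pos: [492.6, -113.7, 44.8]
tcp_rot: [3.141, -0.001, -0.206]
contact_force: [0.3, -0.7, -4.4]
grip_width: 21.9
```

Emit:
{"fn": "servo_tool", "kwargs": {
  "series": [
    [0,0.04,0,0,0],
    [0,0,0,0,0],
    [0,0.04,0,0,0],
    [0,0,0,0,0],
    [0,0,0,0,0]
  ]
}}

```text
time: 16.7
tool_pos: [496.5, -114.5, 44.8]
tcp_rot: [3.141, -0.001, -0.206]
contact_force: [-0.3, -1.2, -3.7]
grip_width: 21.8
```

Emit:
{"fn": "servo_tool", "kwargs": {
  "series": [
    [0,0.04,0,0,0],
    [0,0,0,0,0],
    [0,0.04,0,0,0],
    [0,0,0,0,0],
    [0,0,0,0,0]
  ]
}}

```text
time: 17.32
tool_pos: [500.5, -115.3, 44.8]
tcp_rot: [3.141, -0.001, -0.206]
contact_force: [-1.1, 0.2, -3.2]
grip_width: 22.1
```

The upward force is creeping up from plate contact, so I'll ease up by 0.2 mm and go on.

Emit:
{"fn": "servo_tool", "kwargs": {
  "series": [
    [0,0,0,-0.005,0],
    [0,0.04,0,0,0],
    [0,0,0,0,0],
    [0,0,0,0,0]
  ]
}}

```text
time: 17.82
tool_pos: [502.3, -115.7, 45.0]
tcp_rot: [3.141, -0.0, -0.206]
contact_force: [0.6, -0.9, -4.7]
grip_width: 21.8
```

Emit:
{"fn": "servo_tool", "kwargs": {
  "series": [
    [0,0.04,0,0,0],
    [0,0,0,0,0],
    [0,0,0,0,0]
  ]
}}

```text
time: 18.2
tool_pos: [504.3, -116.1, 45.0]
tcp_rot: [3.141, -0.0, -0.206]
contact_force: [0.1, -1.6, -5.0]
grip_width: 21.7
```

Emit:
{"fn": "servo_tool", "kwargs": {
  "series": [
    [0,0.04,0,0,0],
    [0,0,0,0,0],
    [0,0,0,0,0]
  ]
}}

```text
time: 18.58
tool_pos: [506.3, -116.5, 45.1]
tcp_rot: [3.141, -0.0, -0.206]
contact_force: [1.1, -0.5, -5.2]
grip_width: 21.4
```

Emit:
{"fn": "servo_tool", "kwargs": {
  "series": [
    [0,0.04,0,0,0],
    [0,0,0,0,0],
    [0,0.04,0,0,0],
    [0,0,0,0,0],
    [0,0,0,0,0]
  ]
}}

```text
time: 19.2
tool_pos: [510.3, -117.3, 45.1]
tcp_rot: [3.141, -0.001, -0.206]
contact_force: [0.8, -0.6, -5.0]
grip_width: 21.4
```

Emit:
{"fn": "servo_tool", "kwargs": {
  "series": [
    [0,0.04,0,0,0],
    [0,0,0,0,0],
    [0,0,0,0,0]
  ]
}}

```text
time: 19.58
tool_pos: [512.2, -117.7, 45.1]
tcp_rot: [3.141, -0.0, -0.206]
contact_force: [-0.5, -1.2, -5.5]
grip_width: 21.8
```

Emit:
{"fn": "servo_tool", "kwargs": {
  "series": [
    [0,0.04,0,0,0],
    [0,0,0,0,0],
    [0,0,0,0,0]
  ]
}}

```text
time: 19.95
tool_pos: [514.1, -118.1, 45.1]
tcp_rot: [3.141, -0.0, -0.206]
contact_force: [0.5, -0.5, -4.9]
grip_width: 21.9
```

Emit:
{"fn": "servo_tool", "kwargs": {
  "series": [
    [0,0.04,0,0,0],
    [0,0,0,0,0],
    [0,0,0,0,0]
  ]
}}

```text
time: 20.32
tool_pos: [516.1, -118.5, 45.1]
tcp_rot: [3.141, -0.0, -0.206]
contact_force: [-0.5, -1.0, -5.8]
grip_width: 21.7
```

Emit:
{"fn": "servo_tool", "kwargs": {
  "series": [
    [0,0.04,0,0,0],
    [0,0,0,0,0],
    [0,0,0,0,0]
  ]
}}

```text
time: 20.7
tool_pos: [518.0, -119.0, 45.1]
tcp_rot: [3.141, -0.0, -0.206]
contact_force: [-0.3, -0.9, -4.7]
grip_width: 21.7
```

Emit:
{"fn": "servo_tool", "kwargs": {
  "series": [
    [0,0.04,0,0,0],
    [0,0,0,0,0],
    [0,0,0,0,0]
  ]
}}

```text
time: 21.08
tool_pos: [520.0, -119.4, 45.1]
tcp_rot: [3.141, -0.0, -0.206]
contact_force: [-0.1, -0.4, -3.5]
grip_width: 21.7
```

Emit:
{"fn": "servo_tool", "kwargs": {
  "series": [
    [0,0.04,0,0,0],
    [0,0,0,0,0],
    [0,0,0,0,0]
  ]
}}

```text
time: 21.45
tool_pos: [521.9, -119.7, 45.1]
tcp_rot: [3.142, -0.0, -0.206]
contact_force: [-0.0, -0.5, -4.1]
grip_width: 21.6
```

Emit:
{"fn": "servo_tool", "kwargs": {
  "series": [
    [0,0.04,0,0,0],
    [0,0,0,0,0],
    [0,0,0,0,0]
  ]
}}

```text
time: 21.82
tool_pos: [523.9, -120.2, 45.1]
tcp_rot: [3.141, -0.0, -0.206]
contact_force: [0.4, -0.5, -3.9]
grip_width: 21.2
```

```bash
python3 - <<'E'
from h import *
plan((461.6,-106.9,46,-.205))
o=bot.get_obs()
t=o["tool_pos"];a=o["tcp_rot"][2]
for c in("side",):
    im=snap(c,c+"7")[:,:,::-1].copy()
    for l in("gauge","bed_edge"):
        for r in bot.pinpoint(c,l)[:1]: print(c,l,r["p"],w(c,np.array(r["point"])).round(1))
    x,y=proj(c,t+60*np.array([np.cos(a),np.sin(a),0]))[0].astype(int)
    cv2.imwrite("pics/c7.png",cv2.resize(im[y-60:y+60,x-60:x+60],(500,500),interpolation=0))
E
```

```text
now 21.82 [ 523.9 -120.2   45.1] [ 3.1415e+00 -4.0000e-04 -2.0610e-01] F [ 0.4 -0.5 -3.9] w 21.2
to (461.6, -106.9, 46, -0.205): rows 2; if no turn each: [-0.637 -0.003 -0.009] total spin -0.0007
side gauge 0.62 [ 512.6 -119.5   45.3]
side bed_edge 0.69 [ 588.8 -131.9   49. ]
```

View pics/c7.png

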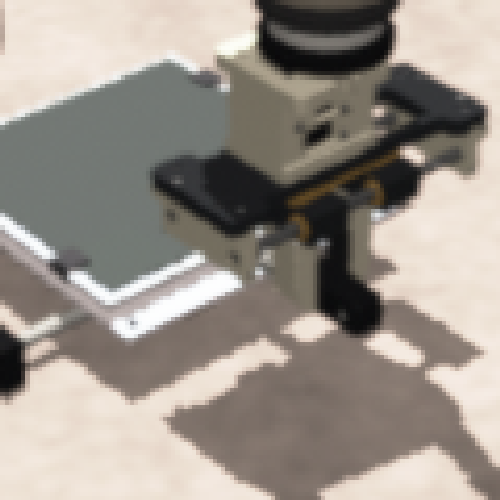

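The gauge hasn't slipped in the grip and the bed hasn't moved. It's about 55 mm in, and I'm continuing.

Emit:
{"fn": "servo_tool", "kwargs": {
  "series": [
    [0,0.04,0,0,0],
    [0,0,0,0,0],
    [0,0,0,0,0]
  ]
}}

```text
time: 22.35
tool_pos: [525.8, -120.6, 45.1]
tcp_rot: [3.141, -0.0, -0.206]
contact_force: [-1.7, -0.1, -3.3]
grip_width: 21.4
```

Emit:
{"fn": "servo_tool", "kwargs": {
  "series": [
    [0,0.04,0,0,0],
    [0,0,0,0,0],
    [0,0,0,0,0]
  ]
}}

```text
time: 22.72
tool_pos: [527.8, -121.0, 45.1]
tcp_rot: [3.141, -0.0, -0.206]
contact_force: [-1.0, -0.5, -4.2]
grip_width: 21.6
```

Emit:
{"fn": "servo_tool", "kwargs": {
  "series": [
    [0,0.04,0,0,0],
    [0,0,0,0,0],
    [0,0,0,0,0]
  ]
}}

```text
time: 23.1
tool_pos: [529.8, -121.4, 45.1]
tcp_rot: [3.141, -0.0, -0.206]
contact_force: [-1.2, -1.2, -3.6]
grip_width: 21.7
```

Emit:
{"fn": "servo_tool", "kwargs": {
  "series": [
    [0,0.03,0,0,0],
    [0,0,0,0,0],
    [0,0,0,0,0]
  ]
}}

```text
time: 23.48
tool_pos: [531.2, -121.7, 45.1]
tcp_rot: [3.141, -0.0, -0.206]
contact_force: [-2.3, -0.8, -2.2]
grip_width: 22.0
```

Emit:
{"fn": "servo_tool", "kwargs": {
  "series": [
    [0,0.03,0,0,0],
    [0,0,0,0,0],
    [0,0,0,0,0]
  ]
}}

```text
time: 23.85
tool_pos: [532.7, -122.0, 45.1]
tcp_rot: [3.141, -0.0, -0.206]
contact_force: [-0.5, -1.7, -1.7]
grip_width: 21.9
```

Emit:
{"fn": "servo_tool", "kwargs": {
  "series": [
    [0,0.03,0,0,0],
    [0,0,0,0,0],
    [0,0,0,0,0]
  ]
}}

```text
time: 24.22
tool_pos: [534.1, -122.3, 45.1]
tcp_rot: [3.142, -0.0, -0.206]
contact_force: [-1.1, -1.0, -1.7]
grip_width: 21.6
```

Emit:
{"fn": "servo_tool", "kwargs": {
  "series": [
    [0,0,0,-0.005,0],
    [0,0.03,0,0,0],
    [0,0,0,0,0],
    [0,0,0,0,0]
  ]
}}

```text
time: 24.72
tool_pos: [535.7, -122.7, 45.2]
tcp_rot: [3.141, -0.0, -0.206]
contact_force: [0.3, -0.4, -5.6]
grip_width: 21.7
```

Emit:
{"fn": "servo_tool", "kwargs": {
  "series": [
    [0,0.03,0,0,0],
    [0,0,0,0,0],
    [0,0,0,0,0]
  ]
}}

```text
time: 25.1
tool_pos: [537.1, -123.0, 45.2]
tcp_rot: [3.142, -0.0, -0.206]
contact_force: [0.1, -1.8, -6.5]
grip_width: 21.8
```

Emit:
{"fn": "servo_tool", "kwargs": {
  "series": [
    [0,0.02,0,0,0],
    [0,0,0,0,0],
    [0,0,0,0,0]
  ]
}}

```text
time: 25.48
tool_pos: [537.9, -123.1, 45.3]
tcp_rot: [3.142, -0.0, -0.206]
contact_force: [0.4, -0.8, -6.3]
grip_width: 21.7
```

Emit:
{"fn": "servo_tool", "kwargs": {
  "series": [
    [0,0.02,0,0,0],
    [0,0,0,0,0],
    [0,0,0,0,0]
  ]
}}

```text
time: 25.85
tool_pos: [538.9, -123.3, 45.3]
tcp_rot: [3.142, -0.0, -0.206]
contact_force: [-0.5, -0.8, -6.4]
grip_width: 22.1
```

Emit:
{"fn": "servo_tool", "kwargs": {
  "series": [
    [0,0.02,0,0,0],
    [0,0,0,0,0],
    [0,0,0,0,0]
  ]
}}

```text
time: 26.22
tool_pos: [539.9, -123.5, 45.3]
tcp_rot: [3.141, -0.0, -0.206]
contact_force: [-1.0, -1.2, -6.9]
grip_width: 21.9
```

Emit:
{"fn": "servo_tool", "kwargs": {
  "series": [
    [0,0.02,0,0,0],
    [0,0,0,0,0],
    [0,0,0,0,0]
  ]
}}

```text
time: 26.6
tool_pos: [540.8, -123.7, 45.3]
tcp_rot: [3.142, 0.0, -0.206]
contact_force: [-0.3, -1.4, -7.5]
grip_width: 22.0
```

Emit:
{"fn": "servo_tool", "kwargs": {
  "series": [
    [0,0.02,0,0,0],
    [0,0,0,0,0],
    [0,0,0,0,0]
  ]
}}

```text
time: 26.98
tool_pos: [541.6, -123.8, 45.2]
tcp_rot: [3.142, 0.001, -0.206]
contact_force: [-2.2, -0.4, -6.1]
grip_width: 21.8
```

Emit:
{"fn": "servo_tool", "kwargs": {
  "series": [
    [0,0.02,0,0,0],
    [0,0,0,0,0],
    [0,0,0,0,0]
  ]
}}

```text
time: 27.35
tool_pos: [542.4, -124.0, 45.2]
tcp_rot: [-3.142, 0.001, -0.206]
contact_force: [-4.3, -0.4, -4.4]
grip_width: 21.9
```

The push is now rising (about 5 N) and the TCP is starting to lag, so this is the drag. I'll average some readings and look again.

```bash
python3 - <<'E'
from h import *
F=[]
for i in range(5):
    im=bot.capture("side"); o=bot.get_obs(); F.append(np.r_[o["contact_force"],o["moment"],o["tool_pos"]])
print(np.array(F).round(2)); print(np.mean(F,0).round(2),o["tcp_rot"],o["time"])
c="side";cv2.imwrite("pics/side8.png",im[:,:,::-1])
t=o["tool_pos"];a=o["tcp_rot"][2]
for l in("gauge","bed_edge"):
    for r in bot.pinpoint(c,l)[:1]: print(c,l,r["p"],w(c,np.array(r["point"])).round(1))
x,y=proj(c,t+40*np.array([np.cos(a),np.sin(a),0]))[0].astype(int)
cv2.imwrite("pics/c8.png",cv2.resize(im[y-60:y+60,x-60:x+60,::-1],(500,500),interpolation=0))
# bed shift check vs first picture on the far bed region
A=cv2.imread("pics/side0.png",0)[185:245,225:275].astype(np.float32);B=cv2.imread("pics/side8.png",0)[185:245,225:275].astype(np.float32)
print(cv2.phaseCorrelate(A,B))
E
```

```text
[[-4.7400e+00  6.8000e-01 -4.1600e+00  2.5000e-01  7.7000e-01  2.0000e-02
   5.4242e+02 -1.2400e+02  4.5220e+01]
 [-5.2800e+00  5.2000e-01 -5.7500e+00  2.6000e-01  7.7000e-01 -1.0000e-02
   5.4249e+02 -1.2400e+02  4.5210e+01]
 [-5.3400e+00 -8.7000e-01 -6.1600e+00  2.2000e-01  8.8000e-01  3.0000e-02
   5.4252e+02 -1.2403e+02  4.5230e+01]
 [-5.0400e+00  2.2000e-01 -5.6300e+00  3.3000e-01  8.8000e-01  6.0000e-02
   5.4253e+02 -1.2402e+02  4.5210e+01]
 [-5.4500e+00  5.3000e-01 -5.6800e+00  2.5000e-01  8.6000e-01 -2.0000e-02
   5.4258e+02 -1.2403e+02  4.5220e+01]]
[-5.1700e+00  2.2000e-01 -5.4800e+00  2.6000e-01  8.3000e-01  2.0000e-02
  5.4251e+02 -1.2401e+02  4.5220e+01] [-3.14155913e+00  5.29444443e-04 -2.06034440e-01] 27.6
side gauge 0.64 [ 530.4 -122.5   42.3]
side bed_edge 0.74 [ 588.1 -138.2   49. ]
((0.0008209723537859759, -0.00016301366423121522), 0.9929745095570882)
```

View pics/c8.png

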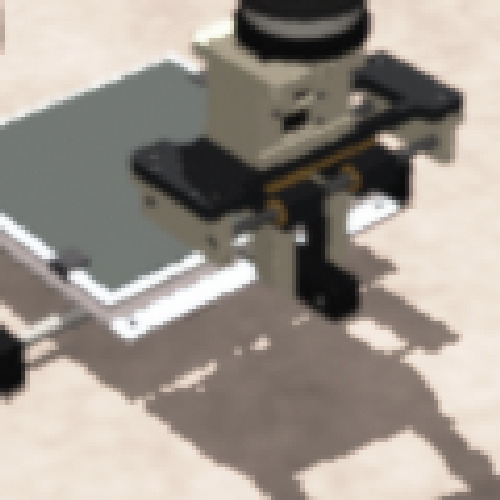

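Emit:
{"fn": "servo_tool", "kwargs": {
  "series": [
    [0,0,0,0,0],
    [0,0,0,0,0],
    [0,0,0,0,0],
    [0,0,0,0,0],
    [0,0,0,0,0],
    [0,0,0,0,0]
  ]
}}

```text
time: 28.45
tool_pos: [542.6, -124.1, 45.2]
tcp_rot: [3.142, 0.0, -0.206]
contact_force: [-4.8, 0.3, -5.2]
grip_width: 22.0
```

The push is steady at about 5 N, so I'm handing in.

```bash
python3 -c "
from h import *
print(bot.close_job()); o=bot.get_obs(); print(o['time'],o['tool_pos'],o['contact_force'],o['grip_width'])"
```

```text
the job is handed in; nothing more can be done
None
the job is handed in; nothing more can be done
```

I took the gauge out of the tray, set its blade on the carriage's front ledge and slid it in under the middle of the bed's front edge until it dragged. I handed the job in at about 28.5 s, with the arm still gripping it there. Handing in gives no verdict.

**Last checks before handing in:**
- **Drag:** the push held steady at about 5 N, after about 0.5 N of sideways force while the blade was free. It rose over the last 2–3 mm of travel.
- **Depth:** I estimate the tip is 74 mm behind the bed's front edge. That is close to the 75 mm end of your range, so the gap would be about 8.9 mm. The depth is only good to about 3 mm.
- **Grip and alignment:** the grip width was 22 mm, which is the handle's width. The tool pointed straight down, at the bed's yaw to within about 0.01 rad.
- **Bed:** I measured no shift of the left part of the bed in the side camera picture. A rise under about 1 mm might not show there, so the 5 N push, well below the 20 N lifting level, is the better evidence.

**What disagreed or stayed uncertain:**
- **Front-edge position:** the last network estimate of the front edge's middle was about 5 mm off sideways. The gripper partly hid it, so I relied on the earlier fits.
- **Vertical force:** this reading had an offset of about -7 N, so I judged ledge contact from changes in it.
- **Blade:** under the bed I could not see it, so its depth and flatness come from the arm's pose.

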